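# Draw the drilled mounting bar out of its lipped rack

## Robot

A 6-joint arm with a two-finger parallel gripper is mounted at the origin on a cart in front of the work surface, level with it; the furniture and walls round the work are solid. World frame = base frame: x ahead of the robot, y to its left, z up, the work surface at z = 0. Lengths are in m, angles in rad, forces in N, time in s.
With the tool pointing down it reaches from about 0.3 to 0.95 m from the base axis. Payload 3.1 kg.
Tool frame: the origin (TCP) lies on the front face of the gripper's body, between the roots of the fingers; the fingertips stand 73 mm ahead of it and the grasp point (between the pads) lies 54 mm ahead of it (manip.grasp_offset is the distance from the TCP to the grasp point, in m); z points along the fingers, x is the direction in which the jaws open and shut, and the axes are right-handed (so a half turn about z gives the same grasp; the last joint's range is limited). The gripper opens to 85 mm and grips with 20 to 120 N. Pads are 22 mm wide; open, the fingers measure 114 mm over their backs; the gripper's body (76 mm by 85 mm) begins 54 mm behind the grasp point. The pads swing forward as they close: fully open they stand 13 mm farther back than shut.
Start: joints at [1.218, 0.308, 1.634, -0, 1.2, -0.07], TCP at [0.174, 0.6, 0.304] pointing down, gripper open.
Joint ranges: [-3.06, 3.06], [-0.79, 1.96], [0.05, 2.63], [-1.19, 4.34], [0.05, 2.64], [-2.94, 2.94]. Speed limits (rad/s): [2.79, 2.79, 3.14, 3.14, 3.14, 3.14].

## Interface

Orientations are given as a rotation vector (axis times angle).
In Python, from rig import manip, viewer gives the robot as it stands. The module is installed in compiled form; this text tells all that it offers.
- The arm moves only by the tool servo_tool, never from a script. Its argument "targets" is text: rows parted by semicolons, each of 4 numbers parted by spaces: the shift along the tool's x, y, z in mm, then the turn about the tool's z in rad. A call has 1 to 12 rows; each row is the pose to reach, as a shift and turn from the pose commanded when the call began, along the tool's axes at that moment; what a row does not reach only later rows make up. A row lasts 1/12 s, in which the tool goes at most 41.7 mm and 7.16 degrees, less where a joint would pass 70% of its speed; a pose out of reach is approached as far as the arm can. A call with a gripper value outside its range is refused whole. "jaw" is the closure, from -1 (fully open) to 1 (shut), set as the call begins (left out, the last holds). The fingers move at their own pace and stop on an object; "newtons" is the grip in N (left out, the last holds). Time passes only in rows, so rows that repeat a pose let the fingers close. It gives the time, the measured TCP pose, the force and the opening at its end, in the units of the state.
- manip.state(): the state, without advancing time (a new reading comes with each control period).
- viewer.capture(name): name is "scene" or "top" or "wrist"; returns the picture (480x640x3 uint8, blue, green, red); there is no depth.
- viewer.calibration(name): a dict with "mtx" (3x3 intrinsics, pixels), "view" (4x4, takes a point from world to camera coordinates); the wrist camera has in their place "mount" (4x4, takes a point from camera to tool coordinates, whose origin is the TCP and whose axes are the tool frame's). Camera axes: x right, y down, z forward; pixel columns grow to the right and rows downward; lengths in m; the calibration is good to about 2 mm. The wrist camera is an equidistant fisheye: a pixel r from the principal point sees the ray r / f radians off the axis. A picture is of the moment at which its call begins: read the wrist's pose just before it. calibration takes no time and is no camera call.
- manip.sign_off(): hands the job in, once; it reports no verdict.
The state is a dict: "t": time; "qpos": joint angles; "joint_velocities": joint speeds; "joint_torque": joint torques, N m; "position": TCP position; "tcp_rot": TCP orientation; "wrist_force": force on the tool from outside, world axes, zero at the start; "wrist_torque": the same for the moment, N m; "width": opening from 0.0 (shut) to 1.0 (fully open).
Only numpy, scipy, OpenCV 4.12 (cv2) and the standard library are available. Lean on these libraries where they do the work, as an engineer would, in place of code of your own. Each camera call takes 0.05 s, during which the arm holds its last target. There are 200 camera calls.

## Task

Take the drilled mounting bar (the one with the row of holes along its top) out of the storage rack: lift its near end over the front lip while its far end is still under the bridge, then draw it out endwise. Set it down flat along the middle of the dark rubber mat, without dropping it, and leave the other two bars in the rack.

Things in the scene. Friction and masses are not known exactly. Their poses are not given: they have to be found in the camera images.
- drilled_bar: Aluminium bar, 180 x 20 x 16 mm (long in its own x), 0.1 to 0.2 kg, with a row of seven dark countersunk holes along its top. It lies in one of the rack's three lanes. Origin: centre of its underside; x along its length towards its rear end (the end under the bridge), z up.
- bar_front (a point): Middle of the lower edge of the drilled bar's front end (the end behind the lip), 90 mm from its origin in -x.
- bar_rear (a point): Middle of the lower edge of the drilled bar's rear end (the end under the bridge), 90 mm from its origin in +x.
- grooved_bar: Aluminium bar of the same size, with two dark grooves along its top; in another lane of the rack, to stay there. Origin: centre of its underside; x along its length.
- plain_bar: Aluminium bar of the same size with a smooth, plain top; in the third lane, to stay there. Origin: centre of its underside; x along its length.
- rack: Black storage rack, fixed to the table, 203 x 172 x 38 mm (41 over screw heads). Origin: centre of its underside, on the table; x from lip to rear, z up. Three lanes along x, middles at y = -56, 0, 56 mm; bars lie on its floor at z = 8 mm, from about x = -90 to 90 mm. Between lip and bridge nothing stands on the floor but the bars (36 mm between them). A wall closes the rear at x = 95 mm.
- rack_lip (a point): Middle of the top edge of the aluminium lip that stands across the rack's front: rack x = -102 to -96 mm, top at z = 20 mm, 12 mm above the rack floor. A bar tilted about its rear end by 6 degrees clears it.
- rack_bridge (a point): Middle of the underside of the aluminium bridge over the bars' rear ends: rack x = 50 to 101 mm, underside at z = 32 mm (8 mm above the lying bars), top at 38 mm. Below it each lane is 28 mm wide between cheeks. A bar whose rear end stays on the floor can tilt about 10 degrees before it meets the bridge.
- mat: Dark rubber mat, fixed flat on the table, 220 x 110 x 3 mm. Origin: centre of its underside (on the table); x along its length, z up; its top is at z = 3 mm.

How it is judged:
By the outcome, as a careful person would: the job done as asked, in the order asked, and still so for the second after the job is handed in, with the robot touching nothing.
It also fails if it takes over 38 s, if anything falls off the work surface, if the arm or the gripper's body presses on something with over 40 N, if the wrist force passes 120 N, or if a joint passes its speed limit or range.

## Working session

There is one attempt and no reset: what is moved stays moved. The work goes in short steps, Python scripts to look and compute and a tool call to move; the robot and the scene stay as the last step left them, time stands still between calls to the robot, and variables do not carry over. Pictures are saved under pics/ and viewed, about 8 in all and at most 12, crops included, and the job is handed in when it is done.

Besides the shell and the picture viewer there is one more tool, called in YAML: its name, and indented under it one key for each argument. servo_tool: Moves the arm, as the interface text tells. Its arguments: {"type":"object","properties":{"targets":{"type":"string"},"jaw":{"type":"number"},"newtons":{"type":"number"}},"required":["targets"]}

```bash
mkdir -p pics
cat > h.py <<'E'
import numpy as np, cv2
from scipy.spatial.transform import Rotation as R
from rig import manip, viewer
def ray(name,u,v):
    c=viewer.calibration(name); V=np.array(c['view']); K=np.array(c['mtx'])
    d=V[:3,:3].T@np.linalg.inv(K)@[u,v,1]; return -V[:3,:3].T@V[:3,3], d
def onz(name,u,v,z):
    o,d=ray(name,u,v); return o+d*(z-o[2])/d[2]
def proj(name,p):
    c=viewer.calibration(name); q=np.array(c['mtx'])@(np.array(c['view'])@np.r_[p,1])[:3]; return q[:2]/q[2]
def wonz(st,u,v,z):
    c=viewer.calibration('wrist'); K=np.array(c['mtx']); M=np.array(c['mount'])
    x=np.array([(u-K[0,2]),(v-K[1,2])]); r=np.hypot(*x); a=r/K[0,0]
    d=np.r_[x/r*np.sin(a),np.cos(a)]
    Rt=R.from_rotvec(st['tcp_rot']).as_matrix(); o=Rt@M[:3,3]+st['position']; d=Rt@M[:3,:3]@d
    return o+d*(z-o[2])/d[2]
E
python3 - <<'E'
from h import *
s=manip.state(); print(s)
for n in ('top','scene','wrist'):
    cv2.imwrite(f'pics/{n}0.png',viewer.capture(n)); print(n,viewer.calibration(n))
E
```

```text
{'t': 0.0, 'qpos': array([ 1.21830679e+00,  3.09007075e-01,  1.63519968e+00, -1.30519562e-05,
        1.19971246e+00, -6.97217466e-02]), 'joint_velocities': array([-0.00058036,  0.00091848, -0.00091964,  0.00034732,  0.00032741,
        0.0004253 ]), 'joint_torque': array([-4.18347036e-04, -4.15256417e+01, -2.76664370e+01, -3.54490712e-04,
        1.03163189e-02,  2.77251523e-06]), 'position': array([0.17419649, 0.59954244, 0.30263935]), 'tcp_rot': array([ 2.51128196,  1.88548514, -0.00305667]), 'wrist_force': array([-0.32751614, -0.33067605, -0.00776784]), 'wrist_torque': array([0.01765999, 0.04110329, 0.01316303]), 'width': 0.9960154461843543}
top {'mtx': array([[619.28033985,   0.        , 307.67963202],
       [  0.        , 619.28033985, 238.06694668],
       [  0.        ,   0.        ,   1.        ]]), 'view': array([[-0.01707076, -0.9997701 , -0.01297481,  0.00457915],
       [-0.9869724 ,  0.01892574, -0.15977264,  0.58747573],
       [ 0.15998146,  0.01007834, -0.98706857,  0.97340194],
       [ 0.        ,  0.        ,  0.        ,  1.        ]])}
scene {'mtx': array([[529
[... 217 characters left out ...]
   [-0.30951582,  0.25501005, -0.91606213,  0.25881734],
       [ 0.68157636, -0.61226619, -0.40072904,  0.60226695],
       [ 0.        ,  0.        ,  0.        ,  1.        ]])}
wrist {'mtx': array([[371.64829954,   0.        , 314.27453648],
       [  0.        , 371.64829954, 239.87493031],
       [  0.        ,   0.        ,   1.        ]]), 'mount': array([[ 9.99999711e-01, -7.58274773e-04, -5.73057805e-05,
         2.19148982e-03],
       [ 7.36548461e-04,  9.47090871e-01,  3.20964702e-01,
        -8.12856521e-02],
       [-1.89105655e-04, -3.20964651e-01,  9.47091156e-01,
        -6.92051577e-02],
       [ 0.00000000e+00,  0.00000000e+00,  0.00000000e+00,
         1.00000000e+00]])}
```

View pics/top0.png

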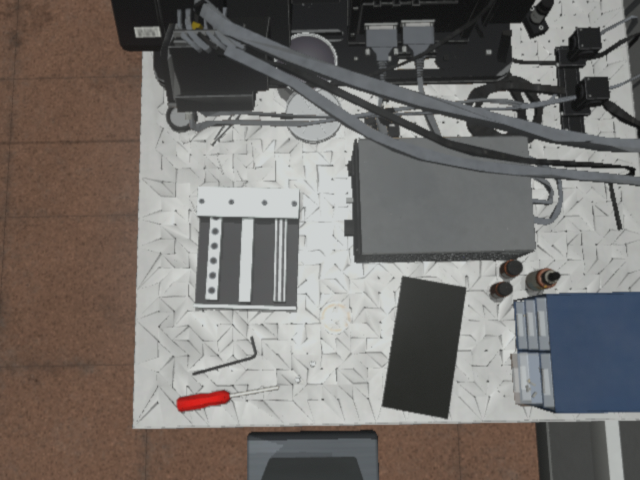

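View pics/scene0.png

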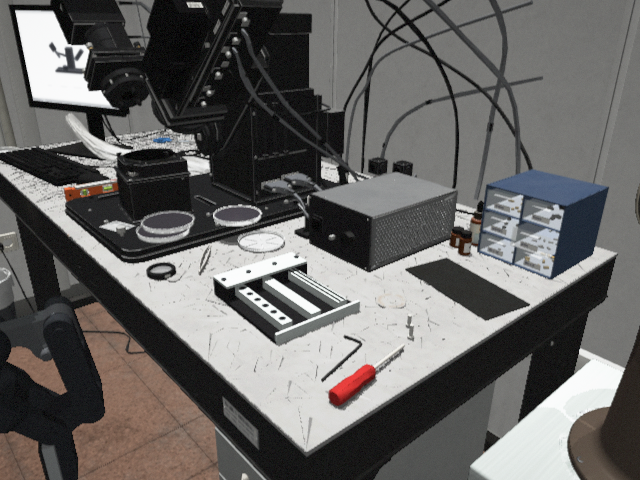

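The top view shows the rack with its lip towards the robot. The drilled bar is in the left lane, with holes at about (213, 222–291). The plain bar is in the middle and the grooved one on the right. The mat is a dark quad at about (401,277), (466,288), (447,416), (383,405). Next I measure these precisely.

Run:
```python
from h import *
im=cv2.imread('pics/top0.png'); g=cv2.cvtColor(im,cv2.COLOR_BGR2GRAY)
# mat
m=np.uint8(g<60)*255; m[:, :370]=0; m[:,480:]=0; m[:268]=0
c=max(cv2.findContours(m,0,2)[0],key=cv2.contourArea); r=cv2.minAreaRect(c); print('mat',r)
w=np.array([onz('top',*p,.003) for p in cv2.boxPoints(r)]); print(w.round(4), w.mean(0), [np.linalg.norm(w[i]-w[i-1]) for i in range(4)])
cr=im[180:320,180:310]; cv2.imwrite('pics/crop1.png',cv2.resize(cr,None,fx=4.2,fy=4.2,interpolation=cv2.INTER_CUBIC))
# bars
b=np.uint8(g>140)*255; b=b[222:302,196:297]
for c in cv2.findContours(b,0,2)[0]:
    if cv2.contourArea(c)>60:
        c=c+[196,222]; x=cv2.boundingRect(c); print(x,cv2.minAreaRect(c))
for p in [(213,222),(213,291)]: print(onz('top',*p,.024))
for p in [(196.5,215.5),(299.5,219),(196,303.5),(296.5,310)]: print(onz('top',*p,.038),onz('top',*p,.02))
```

```text
mat ((424.83782958984375, 347.47296142578125), (65.26639556884766, 130.86160278320312), 9.462321281433105)
[[ 0.3113 -0.1229  0.003 ]
 [ 0.5235 -0.1671  0.003 ]
 [ 0.5033 -0.2751  0.003 ]
 [ 0.2926 -0.2276  0.003 ]] [ 0.40769917 -0.19819992  0.003     ] [np.float64(0.10638943083024514), np.float64(0.21674692367476098), np.float64(0.10985086414862529), np.float64(0.21598539217946733)]
(283, 222, 4, 79) ((284.3900451660156, 260.9978332519531), (2.1395719051361084, 78.04438781738281), 1.1457629203796387)
(278, 222, 5, 79) ((279.6810302734375, 260.99322509765625), (3.446028709411621, 78.06744384765625), 1.2188751697540283)
(273, 222, 4, 79) ((274.9186706542969, 260.99810791015625), (2.255204200744629, 78.0254135131836), 1.3322198390960693)
(239, 222, 14, 80) ((245.47962951660156, 261.4991455078125), (11.684148788452148, 79.46444702148438), 2.337306022644043)
(205, 222, 16, 78) ((212.94058227539062, 260.4655456542969), (11.731654167175293, 77.65311431884766), 3.5214531421661377)
[0.62192588 0.15433422 0.024     ]
[0.50491013 0.15346815 0.024     ]
[0.63087491 0.17982428 0.038     ] [0.63453428 0.1832973  0.02      ]
[0.62151531 0.00715383 0.038     ] [0.62500898 0.00756994 0.02      ]
[0.48383851 0.17892895 0.038     ] [0.48489479 0.18238612 0.02      ]
[0.47033625 0.01431671 0.038     ] [0.47115348 0.01485963 0.02      ]
```

View pics/crop1.png

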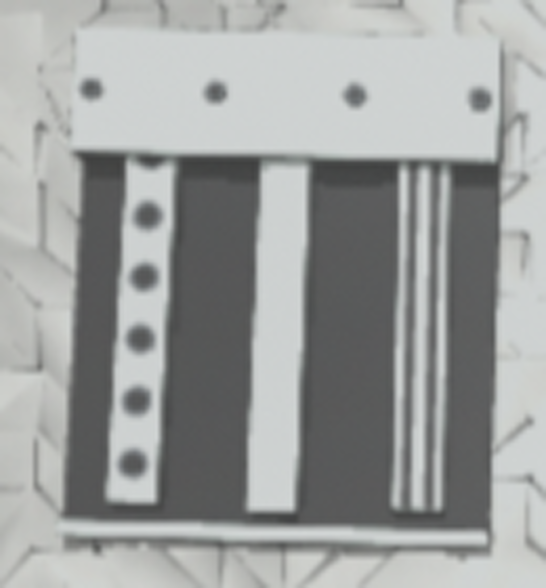

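```bash
cat >> h.py <<'E'
def plan(p,ang,st=None):
    "shift (mm, tool axes) and turn that bring TCP to p with tool y at heading ang (world, rad)"
    st=st or manip.state(); Rt=R.from_rotvec(st['tcp_rot']).as_matrix()
    d=Rt.T@(np.array(p)-st['position'])*1000
    y=Rt.T@[np.cos(ang),np.sin(ang),0]; t=np.arctan2(-y[0],y[1]); return d.round(1),round(t,4)
E
python3 - <<'E'
from h import *
P=lambda u,v:(u/4.2+180-.4,v/4.2+180-.4)
f=onz('top',*P(132,501),.024); r=onz('top',*P(151,165),.024); d=f-r; print(f,r,np.degrees(np.arctan2(*(r-f)[1::-1])),'vis len',np.linalg.norm(d))
for a in [(78,157),(497,160)]: print(onz('top',*P(*a),.038))
for a in [(62,520),(490,530)]: print(onz('top',*P(*a),.02))
u=(r-f)/np.linalg.norm(d); g=f+.04*u; ang=np.arctan2(u[1],u[0]); print(g,ang)
print(plan(np.r_[g[:2]-.02*u[:2],.2],ang))
E
```

```text
[0.49186074 0.15665624 0.024     ] [0.62722253 0.15003167 0.024     ] -2.801804093165691 vis len 0.13552379602150696
[0.62828865 0.1769863  0.038     ]
[0.62378818 0.00974112 0.038     ]
[0.48509391 0.18512688 0.02      ]
[0.47812334 0.0151491  0.02      ]
[0.53181292 0.15470099 0.024     ] -0.04890070642159527
(array([-332. ,  448.1,  103.5]), np.float64(-0.2339))
```

servo_tool:
  targets: "-24 32 7 -0.02;-50 67 15 -0.04;-76 102 23 -0.06;-100 135 31 -0.08;-125 169 39 -0.1;-150 203 47 -0.12;-175 236 55 -0.14;-200 270 63 -0.16;-225 304 71 -0.18;-250 337 79 -0.2;-275 371 87 -0.22;-295 398 93 -0.234"
  jaw: 0
  newtons: 25

```text
t: 1.15
position: [0.4719, 0.208, 0.2113]
tcp_rot: [-2.274, -2.167, 0.0]
wrist_force: [0.5, 0.0, -0.7]
width: 0.499
```

Run:
```python
from h import *
print(plan([.5118,.1557,.2],-.0489)); print(manip.state()['width'],manip.state()['t'])
```

```text
(array([-50.3,  42.4,  11.3]), np.float64(0.0009))
0.4991332104504523 1.15
```

servo_tool:
  targets: "-25 21 6 0;-50 42 11 0.001;-50 42 11 0.001;-50 42 11 0.001"

```text
t: 1.48
position: [0.5112, 0.1563, 0.2002]
tcp_rot: [-2.279, -2.161, 0.002]
wrist_force: [-0.4, -0.1, -0.0]
width: 0.501
```

Run:
```python
from h import *
import json
s=manip.state(); im=viewer.capture('wrist'); cv2.imwrite('pics/w1.png',im)
json.dump({k:list(s[k]) for k in('position','tcp_rot')},open('s1.json','w')); print(s['position'],s['tcp_rot'])
```

```text
[0.51121491 0.15634762 0.20017666] [-2.27947399e+00 -2.16059468e+00  1.56187825e-03]
```

View pics/w1.png

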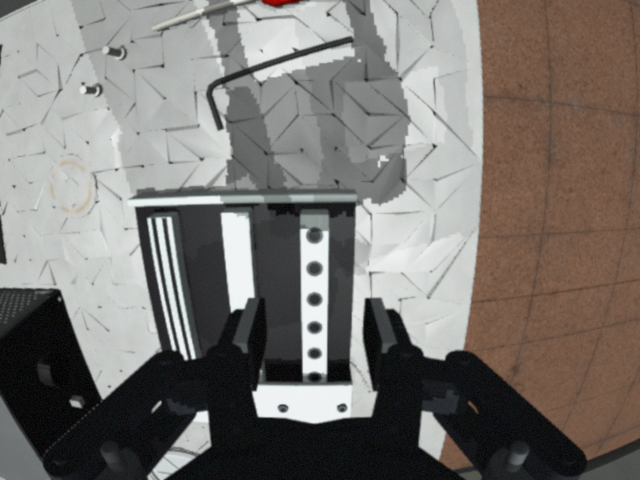

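The wrist view shows the drilled bar centred between the fingers, with holes at about column 315 and rows 235 to 376. Its front end is at row 209 and the lip is above that.

Run:
```python
from h import *
import json
s={k:np.array(v) for k,v in json.load(open('s1.json')).items()}
g=cv2.cvtColor(cv2.imread('pics/w1.png'),6)
H=[]
for v in (235,268,299,327,352):
    w=g[v-11:v+12,304:327].astype(float); k=np.clip(110-w,0,None); Y,X=np.mgrid[v-11:v+12,304:327]
    uv=((k*X).sum()/k.sum(),(k*Y).sum()/k.sum()); H.append(wonz(s,*uv,.024)); print(np.round(uv,1),H[-1].round(4))
H=np.array(H); d=np.polyfit(H[:,0],H[:,1],1); ang=np.arctan(d[0]); print('ang',ang, 'pitch',np.diff(H[:,0]))
for uv in [(314,209),(245,194),(245,204)]: print('front/lip',wonz(s,*uv,.024 if uv[0]>300 else .02))
f=wonz(s,314,209,.024); gp=H[0]; print('first hole from front',H[0][0]-f[0])
x=f[0]+.038; p=[x,np.polyval(d,x)]; print(p, plan([*p,.082],ang))
# hole 1 in tool coords; mid finger gap from picture for comparison
```

```text
[314.  233.9] [0.5091 0.158  0.024 ]
[314.2 268.3] [0.5349 0.1568 0.024 ]
[314.2 299. ] [0.5597 0.1555 0.024 ]
[314.2 327.2] [0.5845 0.1541 0.024 ]
[314.2 353.1] [0.6095 0.1527 0.024 ]
ang -0.052785620984030904 pitch [0.02580459 0.02486178 0.02477033 0.02500269]
front/lip [0.49130147 0.15902343 0.024     ]
front/lip [0.47875547 0.11193701 0.02      ]
front/lip [0.48583981 0.11121784 0.02      ]
first hole from front 0.017766357899487828
[np.float64(0.5293014689189022), np.float64(0.1570146420824056)] (array([  0.6,  18.9, 118.3]), np.float64(0.0011))
```

servo_tool:
  targets: "0.6 10 25 0;0.6 19 50 0;0.6 19 75 0;0.6 19 95 0;0.6 19 108 0;0.6 19 115 0;0.6 19 115 0;0.6 19 115 0"

```text
t: 2.2
position: [0.5298, 0.1582, 0.0863]
tcp_rot: [2.275, 2.166, 0.001]
wrist_force: [-0.4, 0.3, 0.1]
width: 0.497
```

servo_tool:
  targets: "0 0 0 0;0 0 0 0;0 0 0 0;0 0 0 0;0 0 0 0;0 0 0 0"
  jaw: 1
  newtons: 25

```text
t: 2.7
position: [0.5311, 0.1578, 0.0875]
tcp_rot: [2.275, 2.164, 0.004]
wrist_force: [-0.7, 0.3, 7.5]
width: 0.219
```

servo_tool:
  targets: "0 0 -1.5 0;0 0 -3 0;0 0 -5 0;0 0 -7 0;0 0 -9 0;0 0 -11 0;0 0 -13 0;0 0 -15 0;0 0 -17 0;0 0 -19 0;0 0 -19 0;0 0 -19 0"

```text
t: 3.7
position: [0.5296, 0.1575, 0.1048]
tcp_rot: [-2.276, -2.165, 0.0]
wrist_force: [0.3, -0.8, -2.7]
width: 0.224
```

Run:
```python
from h import *
a=viewer.capture('scene')[230:360,190:380]; b=viewer.capture('wrist')[150:450,120:460]
a=cv2.resize(a,None,fx=2.2,fy=2.2); h=max(a.shape[0],b.shape[0])
o=np.zeros((h,a.shape[1]+b.shape[1],3),np.uint8); o[:a.shape[0],:a.shape[1]]=a; o[:b.shape[0],a.shape[1]:]=b
cv2.imwrite('pics/lift.png',o)
```

```text
(no output)
```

View pics/lift.png

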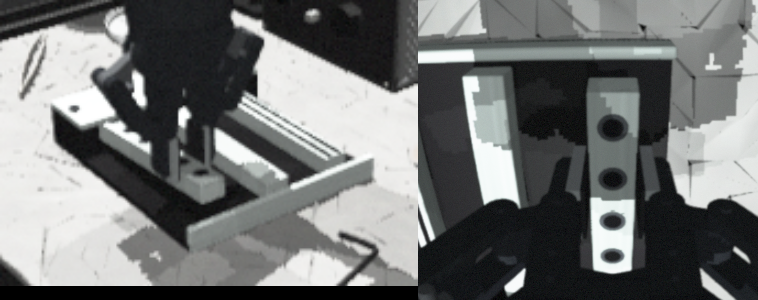

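The bar's front end has risen and the grip holds. I check its tilt and front height from the hole rays.

```bash
cat >> h.py <<'E'
from scipy.optimize import least_squares
def tilt(st,uvs):
    "holes 1.. seen by wrist -> front lower edge height, rear lower edge height, tilt(deg); bar along tool y"
    P=[(wonz(st,*p,0),wonz(st,*p,.1)) for p in uvs]; Rt=R.from_rotvec(st['tcp_rot']).as_matrix(); y=Rt[:,1]
    y=y/np.linalg.norm(y)
    L=[(a@y,b@y) for a,b in P]
    def f(q):
        x0,z0,t=q; e=[]
        for i,(a,b) in enumerate(L):
            x=x0+.025*i*np.cos(t); z=z0-.025*i*np.sin(t); e.append(x-(a+(b-a)*z/.1))
        return e
    r=least_squares(f,[L[0][0],.03,0.],x_scale=[.01,.01,.1]); x0,z0,t=r.x
    lo=z0-.016*np.cos(t)
    return dict(front=lo+.015*np.sin(t),rear=lo-.165*np.sin(t),deg=np.degrees(t),res=np.abs(r.fun).max())
def holes():
    s=manip.state(); im=viewer.capture('wrist'); return s,im
E
python3 - <<'E'
from h import *
s,im=holes(); g=cv2.cvtColor(im,6); uv=[]
for v,r in ((278,17),(329,15),(371,13),(406,10)):
    w=g[v-r:v+r+1,315-r:316+r].astype(float); Y,X=np.mgrid[v-r:v+r+1,315-r:316+r]
    k=np.clip(np.percentile(w,60)*.7-w,0,None); uv.append(((k*X).sum()/k.sum(),(k*Y).sum()/k.sum()))
print(np.round(uv,1)); print(tilt(s,uv)); print(tilt(s,uv[:3])); print(s['wrist_force'],s['wrist_torque'])
E
```

```text
[[313.5 278.1]
 [314.3 328.8]
 [314.2 370.9]
 [314.1 405.8]]
{'front': np.float64(0.024744426707202144), 'rear': np.float64(0.011754454776300053), 'deg': np.float64(4.138433966013248), 'res': np.float64(1.3264561888770565e-05)}
{'front': np.float64(0.025393683544345767), 'rear': np.float64(0.011550636263203266), 'deg': np.float64(4.410733997436685), 'res': np.float64(5.408485881375213e-10)}
[-1.26368662 -0.01113992 -2.07722069] [-0.12377477  0.16629609 -0.04840994]
```

servo_tool:
  targets: "0 0 -1.5 0;0 0 -3 0;0 -2 -3 0;0 -6 -3 0;0 -12 -3 0;0 -18 -3 0;0 -24 -3 0;0 -24 -3 0"

```text
t: 4.52
position: [0.5037, 0.1587, 0.1075]
tcp_rot: [-2.275, -2.165, 0.003]
wrist_force: [-0.4, -0.5, -0.8]
width: 0.225
```

```bash
cat >> h.py <<'E'
def look():
    s,im=holes(); g=cv2.cvtColor(im,6); uv=[]
    for v,r in ((278,17),(329,15),(371,13),(406,10)):
        w=g[v-r:v+r+1,315-r:316+r].astype(float); Y,X=np.mgrid[v-r:v+r+1,315-r:316+r]
        k=np.clip(np.percentile(w,60)*.7-w,0,None); uv.append(((k*X).sum()/k.sum(),(k*Y).sum()/k.sum()))
    print(np.round(uv,1),tilt(s,uv),s['position'],s['wrist_force'],s['t']); return s,im,uv
E
python3 -c "
from h import *
look()"
```

```text
[[313.4 278.5]
 [314.3 328.3]
 [314.4 369.5]
 [314.2 403.6]] {'front': np.float64(0.027314689791666354), 'rear': np.float64(0.01056524324992094), 'deg': np.float64(5.33923861157823), 'res': np.float64(2.6408949902023693e-05)} [0.50373869 0.15870602 0.10746947] [-0.36747547 -0.48126012 -0.84593651] 4.5167
```

servo_tool:
  targets: "0 -8 0 0;0 -16 0 0;0 -24 0 0;0 -30 0 0;0 -36 -2 0;0 -44 -8 0;0 -54 -15 0;0 -68 -22 0;0 -85 -30 0;0 -105 -38 0;0 -120 -45 0;0 -120 -45 0"

```text
t: 5.57
position: [0.3829, 0.1646, 0.1535]
tcp_rot: [-2.274, -2.166, 0.002]
wrist_force: [0.5, -0.3, -2.1]
width: 0.222
```

Run:
```python
from h import *
s,im,uv=look()
cv2.imwrite('pics/out.png',np.hstack([cv2.resize(viewer.capture('scene')[150:450,150:550],(400,300)),cv2.resize(im,(400,300))]))
```

```text
[[313.7 278.9]
 [314.3 328.4]
 [314.4 369.6]
 [314.3 403.7]] {'front': np.float64(0.0714990625636954), 'rear': np.float64(0.056530497823951156), 'deg': np.float64(4.770150841008717), 'res': np.float64(2.428173576207726e-06)} [0.38291573 0.1645853  0.15347972] [ 0.45541811 -0.29224209 -2.13842398] 5.5667
```

View pics/out.png

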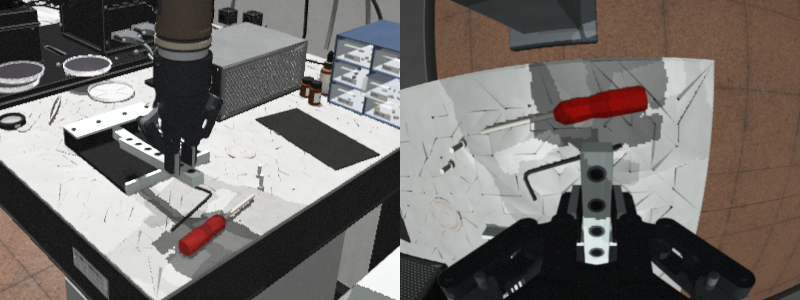

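Run:
```python
from h import *
a=-.214; c=np.array([.4077,-.1982]); print(plan([*(c-.051*np.array([np.cos(a),np.sin(a)])),.1535],a)); print(onz('top',356,262,0.0))
```

```text
(array([-3.532e+02, -1.090e+01, -3.000e-01]), np.float64(0.1649))
[ 0.55201107 -0.08763727  0.        ]
```

servo_tool:
  targets: "-10 0 0 0.005;-30 -1 0 0.015;-60 -2 0 0.03;-95 -3 0 0.045;-130 -4 0 0.06;-165 -5 0 0.08;-200 -6 0 0.1;-235 -7 0 0.12;-270 -8 0 0.135;-303 -9 0 0.15;-330 -10 0 0.16;-345 -11 0 0.165"

```text
t: 6.67
position: [0.3581, -0.1836, 0.1531]
tcp_rot: [2.448, 1.964, -0.0]
wrist_force: [0.2, -0.2, -2.0]
width: 0.224
```

servo_tool:
  targets: "-6 0 5 0;-8 0 15 0;-8 0 15 0;-8 0 15 0"

```text
t: 7.0
position: [0.3552, -0.1867, 0.1368]
tcp_rot: [-2.445, -1.968, 0.001]
wrist_force: [0.1, 0.3, -1.8]
width: 0.222
```

Run:
```python
from h import *
s,im,uv=look(); print(plan([.3579,-.1874,.1385],-.214))
cv2.imwrite('pics/pl.png',np.hstack([cv2.resize(viewer.capture('top')[220:440,320:540],(440,440)),cv2.resize(im,None,fx=.55,fy=.6875)]))
cv2.imwrite('pics/pw.png',im); cv2.imwrite('pics/pt.png',viewer.capture('top'))
import pickle; pickle.dump(s,open('s2.pkl','wb'))
```

```text
[[314.4 278. ]
 [314.4 328.4]
 [314.4 369.7]
 [314.3 403.7]] {'front': np.float64(0.05985288225996515), 'rear': np.float64(0.0403397871461578), 'deg': np.float64(6.223441441055224), 'res': np.float64(4.95406369185325e-05)} [ 0.3552127  -0.18670353  0.13684306] [ 0.07407815  0.3231566  -1.83045382] 7.0
(array([-0.2,  2.4, -1.2]), np.float64(-0.0006))Traceback (most recent call last):
  File "<stdin>", line 3, in <module>
    return _nx.concatenate(arrs, 1, dtype=dtype, casting=casting)
           ~~~~~~~~~~~~~~~^^^^^^^^^^^^^^^^^^^^^^^^^^^^^^^^^^^^^^^
ValueError: all the input array dimensions except for the concatenation axis must match exactly, but along dimension 0, the array at index 0 has size 440 and the array at index 1 has size 330
```

Run:
```python
from h import *
import pickle
s,im,uv=look(); pickle.dump(s,open('s2.pkl','wb')); cv2.imwrite('pics/pw.png',im); t=viewer.capture('top'); cv2.imwrite('pics/pt.png',t)
cv2.imwrite('pics/pl.png',np.hstack([cv2.resize(t[220:440,320:540],(440,440)),cv2.resize(im,(360,440))]))
```

```text
[[314.4 278. ]
 [314.3 328.4]
 [314.3 369.6]
 [314.4 403.8]] {'front': np.float64(0.05952545018394258), 'rear': np.float64(0.04139170878622926), 'deg': np.float64(5.781957761895398), 'res': np.float64(7.626737401766892e-05)} [ 0.35595227 -0.18667316  0.13758946] [ 1.10727462  0.14125818 -0.42015348] 7.1
```

View pics/pl.png

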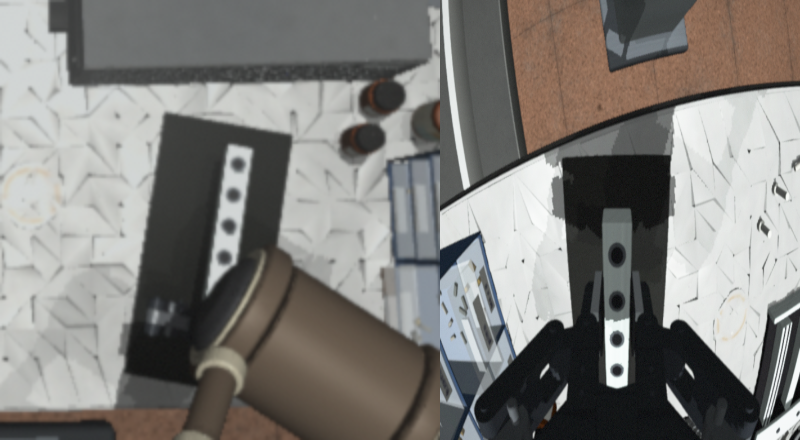

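Run:
```python
from h import *
import pickle
s=pickle.load(open('s2.pkl','rb'))
a=wonz(s,218.7,171.3,.003); b=wonz(s,410.7,169.1,.003); m=(a+b)/2; d=a-b; h=np.arctan2(-d[0],d[1]) if d[1]>0 else np.arctan2(d[0],-d[1])
print(a,b,m,h,np.linalg.norm(d)); c=m[:2]+.11*np.array([np.cos(-.213),np.sin(-.213)]); print('mat centre via wrist',c)
for c in (c,(.4077,-.1982)): print(plan([*(c-.051*np.array([np.cos(-.214),np.sin(-.214)])),.0855],-.214))
```

```text
[ 0.29323582 -0.2258667   0.003     ] [ 0.3150303  -0.12006397  0.003     ] [ 0.30413306 -0.17296533  0.003     ] -0.20315009678119564 0.10802415715281849
mat centre via wrist [ 0.41164718 -0.19621857]
(array([ 2.5,  5. , 52.5]), np.float64(0.0003))
(array([-0.3,  1.6, 52.5]), np.float64(0.0003))
```

servo_tool:
  targets: "1 3 8 0.005;1 3 18 0.005;1 3 27 0.005;1 3 33 0.005;1 3 36 0.005;1 3 38 0.005;1 3 40 0.005;1 3 42 0.005;1 3 44 0.005;1 3 46 0.005;1 3 46 0.005"
  newtons: 20

```text
t: 8.12
position: [0.3595, -0.1871, 0.0918]
tcp_rot: [2.451, 1.964, 0.0]
wrist_force: [-0.3, 0.5, 0.4]
width: 0.223
```

```bash
python3 -c "
from h import *
look()"
```

```text
[[314.3 276.7]
 [314.4 328.6]
 [314.4 371.5]
 [314.4 407.3]] {'front': np.float64(0.012418477288319626), 'rear': np.float64(0.002461042007841325), 'deg': np.float64(3.1711688978548405), 'res': np.float64(5.2961941004348034e-05)} [ 0.35949357 -0.18705035  0.09183477] [-0.26025888  0.45050639  0.42719811] 8.1167
```

servo_tool:
  targets: "0 0 1 0;0 0 2 0;0 0 3 0;0 0 4 0;0 0 5 0;0 0 6 0;0 0 7 0;0 0 8 0;0 0 8 0"

```text
t: 8.92
position: [0.3592, -0.1868, 0.0836]
tcp_rot: [-2.452, -1.964, 0.0]
wrist_force: [-1.6, -0.0, 0.3]
width: 0.226
```

```bash
python3 -c "
from h import *
look()"
```

```text
[[314.4 275.6]
 [314.3 329.1]
 [314.3 374.1]
 [314.5 411.3]] {'front': np.float64(0.005347401778904511), 'rear': np.float64(0.00104751435756123), 'deg': np.float64(1.3688268833913482), 'res': np.float64(6.694234476023464e-06)} [ 0.35915017 -0.18676177  0.08358364] [-1.58583363 -0.00431783  0.30240199] 8.9167
```

servo_tool:
  targets: "0 0 0.5 0;0 0 1 0;0 0 1.5 0;0 0 2 0;0 0 2.5 0;0 0 2.5 0;0 0 2.5 0"

```text
t: 9.55
position: [0.3593, -0.1869, 0.0825]
tcp_rot: [-2.451, -1.964, 0.001]
wrist_force: [-4.3, 3.1, 16.6]
width: 0.226
```

```bash
python3 -c "
from h import *
look()"
```

```text
[[314.4 275.5]
 [314.3 329.3]
 [314.4 374.6]
 [314.5 411.6]] {'front': np.float64(0.006062835357867921), 'rear': np.float64(0.00020865062231145964), 'deg': np.float64(1.8637735467776546), 'res': np.float64(6.400161561886941e-05)} [ 0.3593089  -0.18688211  0.08254575] [-4.34783748  3.14547853 16.55080342] 9.55
```

servo_tool:
  targets: "0 0 -0.8 0;0 0 -1.5 0;0 0 -1.5 0"

```text
t: 9.85
position: [0.3594, -0.1869, 0.0829]
tcp_rot: [2.451, 1.964, 0.0]
wrist_force: [0.8, -0.6, 0.6]
width: 0.225
```

servo_tool:
  targets: "0 0 0 0;0 0 0 0;0 0 0 0;0 0 0 0;0 0 0 0"
  jaw: 0

```text
t: 10.27
position: [0.3592, -0.1868, 0.0826]
tcp_rot: [-2.451, -1.964, 0.0]
wrist_force: [-0.0, -0.6, 0.0]
width: 0.5
```

servo_tool:
  targets: "0 0 -5 0;0 0 -15 0;0 0 -35 0;0 0 -60 0;0 0 -90 0;0 -25 -110 0;0 -50 -120 0;0 -70 -120 0;0 -70 -120 0;0 -70 -120 0"

```text
t: 11.1
position: [0.2904, -0.1714, 0.2031]
tcp_rot: [2.452, 1.962, 0.001]
wrist_force: [0.4, -0.1, 0.3]
width: 0.499
```

Run:
```python
from h import *
s=manip.state(); im=viewer.capture('wrist'); t=viewer.capture('top'); sc=viewer.capture('scene')
print(s['position'],s['wrist_force'],s['t'])
cv2.imwrite('pics/fw.png',im);cv2.imwrite('pics/ft.png',t)
cv2.imwrite('pics/fin.png',np.vstack([np.hstack([cv2.resize(im,(400,300)),cv2.resize(t[170:440,180:540],(400,300))]),np.hstack([cv2.resize(sc[180:345,200:420],(400,300)),cv2.resize(sc[230:350,380:540],(400,300))])]))
```

```text
[ 0.29036001 -0.17136073  0.20308486] [ 0.43763974 -0.11489269  0.28330914] 11.1
```

View pics/fin.png

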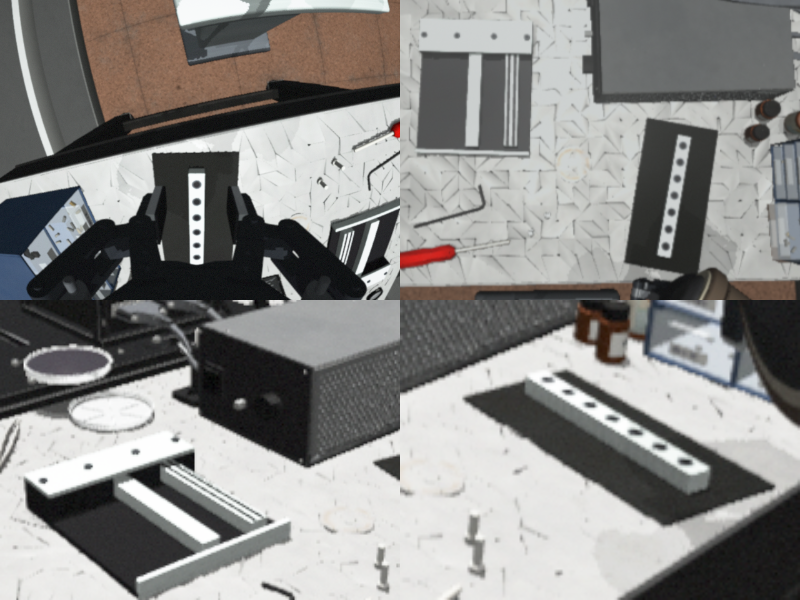

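The bar lies flat on the mat, and the other two bars are still in the rack. One numerical check of the centring from the top picture follows.

Run:
```python
from h import *
g=cv2.cvtColor(cv2.imread('pics/ft.png'),6); m=np.uint8(g>130)*255; q=cv2.boxPoints(((424.8,347.5),(58,124),9.46)); k=np.zeros_like(m); cv2.fillPoly(k,[q.astype(int)],255); m&=k
c=max(cv2.findContours(m,0,2)[0],key=cv2.contourArea); r=cv2.minAreaRect(c); w=np.array([onz('top',*p,.019) for p in cv2.boxPoints(r)]); c0=w.mean(0)
e=max((w[i]-w[i-1] for i in range(4)),key=np.linalg.norm); e=e*np.sign(e[0]); a=np.arctan2(e[1],e[0]); d=c0[:2]-[.4077,-.1982]
print(c0,a,np.linalg.norm(e),'along/across',d@[np.cos(-.214),np.sin(-.214)],d@[-np.sin(-.214),np.cos(-.214)])
```

```text
[ 0.40959117 -0.19783144  0.019     ] -0.21655856655244396 0.1803044104893163 along/across 0.001769761077613096 0.0007617843481531475
```

```bash
python3 -c "
from rig import manip
print(manip.sign_off())"
```

```text
the job is handed in; nothing more can be done
None
```

The drilled bar is lying flat along the middle of the mat, the other two bars are still in the rack, and the job is handed in at about 11 s of robot time.

- **Lift and draw:** I gripped the bar 39 mm from its front end. I raised that end to about 27 mm (the lip is 20 mm) at roughly 5°, with the rear end still under the bridge. Then I drew it out endwise.
- **Placing:** The rear end touched the mat first. I lowered the bar until it settled flat, then eased off, opened the gripper and backed away.

**Last checks:**
- **Position:** In the top view the bar is about 2 mm along and 1 mm across from the mat centre, and its heading is within 0.2°. The wrist camera put the mat centre about 4 mm away from the top-view figure, so I aimed between the two.
- **Forces:** The highest wrist force I read was about 17 N, briefly while pressing the bar flat.
- **Disagreement:** The tilt estimate from the wrist camera still read 1.4–1.9° just before release. The final scene picture shows the bar flat, and the contact force fits that, so I put this down to bias in the estimate.
- **Bridge contact:** While lifting, the rear end may have touched the underside of the bridge lightly. The force reading allows at most about 1–2 N.

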